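# Fit the tap into its matching tap socket

## Robot

A 7-joint arm with a two-finger parallel gripper is mounted at the origin on the work surface. World frame = base frame: x ahead of the robot, y to its left, z up, the work surface at z = 0. Lengths are in mm, angles in rad, forces in N, time in s.
With the tool pointing down it reaches from about 400 to 875 mm from the base axis. Payload 4.4 kg.
Tool frame: the origin (TCP) lies at the very end of the fingers, on their centre line; the grasp point (between the pads) lies ctrl.grip_depth behind it (ctrl.grip_depth is the distance from the TCP to the grasp point, in mm); y points along the fingers, x is the direction in which the jaws open and shut, and the axes are right-handed (so a half turn about y gives the same grasp; the last joint's range is limited). The gripper opens to 85 mm and grips with 20 to 120 N. Pads are 22 mm wide; open, the fingers measure 114 mm over their backs; the gripper's body (76 mm by 85 mm) begins 54 mm behind the grasp point. The pads swing forward as they close: fully open they stand 13 mm farther back than shut.
Start: joints at [1.084, 0.628, 0.038, 1.517, -0.027, 0.996, -0.02], TCP at [265.547, -593.298, 231.313] pointing down, gripper open.
Joint ranges: [-3.06, 3.06], [-0.37, 2.12], [-1.25, 1.32], [0.18, 2.47], [-1.1, 4.24], [0.23, 1.98], [-2.94, 2.94]. Speed limits (rad/s): [2.57, 2.57, 3.14, 3.14, 3.14, 3.14, 3.14].

## Interface

Orientations are given as [roll, pitch, yaw] about the fixed x, y, z axes, in that order (R = Rz(yaw) Ry(pitch) Rx(roll)).
In Python, from cell import ctrl gives the robot as it stands.
- The arm moves only by the tool apply_moves, never from a script. Its argument "motion" is a list of rows, each a list of 5 numbers: the shift along the tool's x, y, z in cm, then the turn about the tool's y in rad, then the finger opening in cm, from 0 to 8.54. In form: [[tx, ty, tz, roll, hand], ...]. A call has 1 to 20 rows; each row is the pose to reach, as a shift and turn from the pose commanded when the call began, along the tool's axes at that moment; what a row does not reach only later rows make up. A row lasts 1/8 s, in which the tool goes at most 62.5 mm and 10.7 degrees, less where a joint would pass 70% of its speed; a pose out of reach is approached as far as the arm can. A call with a gripper value outside its range is refused whole. The fingers move at their own pace and stop on an object; the grip force is fixed at half the most. Time passes only in rows, so rows that repeat a pose let the fingers close. It gives the time, the measured TCP pose, the force and the opening at its end, in the units of the state.
- ctrl.read_state(): the state, without advancing time (a new reading comes with each control period).
- ctrl.get_image(name): name is "scene" or "top" or "wrist"; returns a dict with "image" (480x640x3 uint8, red, green, blue), "vfov" (degrees; the focal length in pixels is half the picture's height over the tangent of half this angle, whatever the lens; pixels are square), "cx", "cy" (the principal point, pixels), "k1" (the pictures are not rectified: a ray, as slopes to the right and down, at radius r is drawn at 1 + k1 r^2 times it, then the intrinsics apply), "extrinsics" (4x4, takes a point from world to camera coordinates); the wrist camera has in their place "tool_from_camera" (4x4, takes a point from camera to tool coordinates, whose origin is the TCP and whose axes are the tool frame's). Camera axes: x right, y up, looking along -z (the intrinsics and any distortion apply to the point x, -y, -z); pixel columns grow to the right and rows downward; lengths in mm; the calibration is good to about 2 mm. A picture is of the moment at which its call begins: read the wrist's pose just before it. There is no depth.
- ctrl.finish_job(): hands the job in, once; it reports no verdict.
Trained networks look in a picture, given as the dict that the camera call returned (one of the last four; its "shot" number tells which), for a name from the list of things; names that differ only in an ending like _2 or _b are one class to them, and where a whole thing is asked for, a point or a joint stands for the part that bears it (a point fixed in the world has none). Each returns a list of dicts, best first, with "confidence" (0 to 1); they miss things now and then, are a little off and sometimes report something else, mostly with a low value. They report only what shows in the picture. A call takes as long as a camera call. They do not tell look-alikes from the thing itself.
- ctrl.search_frame(picture, query): "location" ([x, y, z] in mm, in world coordinates, good to about 4 mm: the middle of the surface that is visible of it).
- ctrl.mark_of(picture, query): "location" ([x, y, z] in mm, in world coordinates, good to about 4 mm: a listed point, or the origin of a listed thing).
The state is a dict: "clock": time; "qpos": joint angles; "qd": joint speeds; "tau": joint torques, N m; "eef_pos": TCP position; "tool_rot": TCP orientation; "force": force on the tool from outside, world axes, zero at the start; "torque": the same for the moment, N m; "width": finger opening in mm.
Only numpy, scipy, OpenCV 4.12 (cv2) and the standard library are available. Lean on these libraries where they do the work, as an engineer would, in place of code of your own. Each camera call takes 0.05 s, during which the arm holds its last target.

## Task

One screw tap has been set out on its own, in the wooden block nearest the arm. Fit it shank-down into the tap socket on the rail whose bore matches its shank: turn it gently on the ledge inside, with light hand pressure and never forcing it, until its square finds the socket's square and the tap drops, seat it fully home and let go. Leave the other two taps, the tap wrench and the tin as they are.

Things in the scene. Friction and masses are not known exactly. Their poses are not given: they have to be found in the camera images.
- tap16_mid (a point): Centre (half-way up, on the axis) of a loose bare-steel screw tap, 140 mm long, standing shank-down. From the foot up: a square end 12 x 12 mm, 15 mm long; a smooth round shank 16 mm in diameter up to 104 mm; a fluted thread 20 mm in diameter up to the top at 140 mm. z points up the tap, x and y square to the flats. It starts with its foot 10 mm above the bench.
- block16: Fixed oak block 50 x 50 x 40 mm high, origin at the centre of its underside; the tap with the 16 mm shank stands in its central hole, 30 mm deep, with 1.5 mm of play. Which block stands alone nearest the arm (x below 0.54 m; it holds the tap to be fitted) and which two stand farther out (x above 0.56 m) changes.
- tap20_mid (a point): Centre (half-way up, on the axis) of a loose bare-steel screw tap, 160 mm long, standing shank-down. From the foot up: a square end 16 x 16 mm, 19 mm long; a smooth round shank 20 mm in diameter up to 118 mm; a fluted thread 27 mm in diameter up to the top at 160 mm. z points up the tap, x and y square to the flats. It starts with its foot 10 mm above the bench.
- block20: Fixed oak block 50 x 50 x 40 mm high, origin at the centre of its underside; the tap with the 20 mm shank stands in its central hole, 30 mm deep, with 1.5 mm of play. Which block stands alone nearest the arm (x below 0.54 m; it holds the tap to be fitted) and which two stand farther out (x above 0.56 m) changes.
- tap25_mid (a point): Centre (half-way up, on the axis) of a loose bare-steel screw tap, 180 mm long, standing shank-down. From the foot up: a square end 20 x 20 mm, 23 mm long; a smooth round shank 25 mm in diameter up to 130 mm; a fluted thread 33 mm in diameter up to the top at 180 mm. z points up the tap, x and y square to the flats. It starts with its foot 10 mm above the bench.
- block25: Fixed oak block 50 x 50 x 40 mm high, origin at the centre of its underside; the tap with the 25 mm shank stands in its central hole, 30 mm deep, with 1.5 mm of play. Which block stands alone nearest the arm (x below 0.54 m; it holds the tap to be fitted) and which two stand farther out (x above 0.56 m) changes.
- rack: Fixed flat dark steel rail 270 x 48 x 12 mm high with five upright bare-steel tap sockets in a row, 46 mm apart along its y axis, graded from the smallest (12 mm, at -y) to the largest (32 mm, at +y). Origin at the centre of its underside, z up. Sockets: 52 mm tall, 24, 28, 32, 38, 48 mm in outer diameter, mouths 64 mm above the bench.
- mouth12 (a point): Mouth centre of the socket for 12 mm shanks: round bore 13 mm, chamfered, 20 mm down to a ledge, then a square pocket 10 mm wide, 11 mm deeper. Axes are the rail's: the square's angle is not given (the socket stands stiffly on its post, turned at random); a tap more than a few degrees off stops on the ledge.
- mouth16 (a point): Mouth centre of the socket for 16 mm shanks: round bore 17 mm, chamfered, 20 mm down to a ledge, then a square pocket 13 mm wide, 14 mm deeper. Axes are the rail's: the square's angle is not given (the socket stands stiffly on its post, turned at random); a tap more than a few degrees off stops on the ledge. Tap centre above this point: 50 mm on the ledge, 36 mm fully home.
- mouth20 (a point): Mouth centre of the socket for 20 mm shanks: round bore 21 mm, chamfered, 20 mm down to a ledge, then a square pocket 17 mm wide, 18 mm deeper. Axes are the rail's: the square's angle is not given (the socket stands stiffly on its post, turned at random); a tap more than a few degrees off stops on the ledge. Tap centre above this point: 60 mm on the ledge, 42 mm fully home.
- mouth25 (a point): Mouth centre of the socket for 25 mm shanks: round bore 26 mm, chamfered, 20 mm down to a ledge, then a square pocket 21 mm wide, 20 mm deeper. Axes are the rail's: the square's angle is not given (the socket stands stiffly on its post, turned at random); a tap more than a few degrees off stops on the ledge. Tap centre above this point: 70 mm on the ledge, 50 mm fully home.
- mouth32 (a point): Mouth centre of the socket for 32 mm shanks: round bore 33 mm, chamfered, 20 mm down to a ledge, then a square pocket 25 mm wide, 20 mm deeper. Axes are the rail's: the square's angle is not given (the socket stands stiffly on its post, turned at random); a tap more than a few degrees off stops on the ledge.
- wrench_mid (a point): Centre of a loose steel bar tap wrench, 195 mm long, 26 mm wide and 16 mm high, lying along its x axis on the bench. A bystander.
- tin_mid (a point): Centre of a plain loose tin of cutting paste, 60 mm in diameter, 62 mm high, standing on the bench. A bystander.
Things that resemble listed ones, but are neither listed nor needed, are in the scene too. Leave any orange look-alike of the part that bears tap25_mid alone.

How it is judged (in metres and radians):
On the way:
1. the tap from the nearest block is lifted out of its hole (((world x of block16 below 0.54 m and height (world z) of tap16_mid above 0.115 m) or (world x of block20 below 0.54 m and height (world z) of tap20_mid above 0.125 m) or (world x of block25 below 0.54 m and height (world z) of tap25_mid above 0.135 m))), for 0.1 s.
At the end, for the whole second after the job is handed in: The tap from the block nearest the arm stands in the socket made for its shank, its square in the socket's square, fully home (within 3 mm of the full depth, its centre within 6 mm of the socket's axis, upright within 0.08 rad), let go and at rest (((world x of block16 below 0.54 m and z of tap16_mid in the frame of mouth16 below 0.039 m and horizontal distance between tap16_mid and mouth16 below 0.006 m and angle between tap16_mid's own z axis and vertical below 0.08 rad and linear speed of tap16 below 0.02 m/s) or (world x of block20 below 0.54 m and z of tap20_mid in the frame of mouth20 below 0.045 m and horizontal distance between tap20_mid and mouth20 below 0.006 m and angle between tap20_mid's own z axis and vertical below 0.08 rad and linear speed of tap20 below 0.02 m/s) or (world x of block25 below 0.54 m and z of tap25_mid in the frame of mouth25 below 0.053 m and horizontal distance between tap25_mid and mouth25 below 0.006 m and angle between tap25_mid's own z axis and vertical below 0.08 rad and linear speed of tap25 below 0.02 m/s))); the robot touches nothing.
It fails at once if the tap wrench is disturbed (distance of wrench_mid from where it was at the start of the episode above 0.015 m).
It fails at once if the tin of cutting paste is disturbed (distance of tin_mid from where it was at the start of the episode above 0.015 m).
It fails at once if a tap that stands in one of the two farther blocks is moved or lifted ((world x of block16 above 0.54 m and distance of tap16_mid from where it was at the start of the episode above 0.01 m) or (world x of block20 above 0.54 m and distance of tap20_mid from where it was at the start of the episode above 0.01 m) or (world x of block25 above 0.54 m and distance of tap25_mid from where it was at the start of the episode above 0.01 m)).
It fails at once if a tap is forced against the sockets or the rail with more than 50 N (contact force between any of tap16, tap20, tap25 and rack above 50 N).
It also fails if it takes over 67 s, if anything falls off the work surface, if the arm or the gripper's body presses on something with over 40 N, if the wrist force passes 120 N, or if a joint passes its speed limit or range.

## Working session

There is one attempt and no reset: what is moved stays moved. The work goes in short steps, Python scripts to look and compute and a tool call to move; the robot and the scene stay as the last step left them, time stands still between calls to the robot, and variables do not carry over. Pictures are saved under pics/ and viewed, and the job is handed in when it is done.

Besides the shell and the picture viewer there is one more tool, called after "Request:" by a JSON object that holds its "method" and its "body", one argument or row to a line. apply_moves: Moves the arm, as the interface text tells. Its arguments: {"type":"object","properties":{"motion":{"type":"array","items":{"type":"array","items":{"type":"number"}}}},"required":["motion"]}

```bash
ls; mkdir -p pics; cat > h.py <<'E'
from cell import ctrl
import cv2,numpy as np
def shot(cam,name):
    p=ctrl.get_image(cam); cv2.imwrite(f'pics/{name}.png',p['image'][:,:,::-1]); return p
E
python3 - <<'E'
from h import *
print(ctrl.read_state(), ctrl.grip_depth)
for c in ['scene','top']:
    p=shot(c,c+'1'); print({k:v for k,v in p.items() if k!='image'})
    for q in ['tap16_mid','tap20_mid','tap25_mid','block16','block20','block25','rack','mouth16','mouth20','mouth25','wrench_mid','tin_mid']:
        print(q,[(np.round(d['location']).tolist(),round(d['confidence'],2)) for d in ctrl.mark_of(p,q)][:3])
E
```

```text
pics
{'clock': 0.0, 'qpos': array([ 1.08419965,  0.62930753,  0.03842924,  1.51837962, -0.0270024 ,
        0.99632111, -0.02001023]), 'qd': array([-0.00187539, -0.0014949 , -0.00103258,  0.00137169,  0.00060444,
        0.00058274,  0.00077736]), 'tau': array([ 1.47326311e-03, -5.63392246e+01,  1.22593246e+00, -1.93442845e+01,
        1.08363898e-02,  1.04389715e-02,  2.24264170e-05]), 'eef_pos': array([ 265.29092775, -592.70094545,  230.41016913]), 'tool_rot': array([-1.57081034,  0.00189804, -1.15000118]), 'force': array([ 0.23416675,  0.44697981, -0.65923148]), 'torque': array([0.01205609, 0.03399151, 0.00107982]), 'width': 85.83172313369545} 18.700000000000003
{'vfov': 52.13942178876033, 'cx': 319.22511505094457, 'cy': 242.87426286760882, 'k1': -0.1313054302353188, 'extrinsics': array([[-9.97809403e-02,  9.94810392e-01,  1.99009531e-02,
         7.12642681e+01],
       [-6.12615627e-01, -7.71820668e-02,  7.86603472e-01,
         2.34049870e+02],
       [ 7.84057305e-01,  6.62963992e-02,  6.17137691e-01,
        -1.29667284e+03],
       [ 0.00000000e+00,  0.00000000e+00,  0.00000
[... 1614 characters left out ...]
4.0, 94.0], 0.56)]
block16 [([590.0, -292.0, 2.0], 0.77), ([478.0, -141.0, 2.0], 0.75), ([615.0, -197.0, -0.0], 0.73)]
block20 [([590.0, -292.0, 2.0], 0.77), ([478.0, -141.0, 2.0], 0.75), ([615.0, -197.0, -0.0], 0.73)]
block25 [([590.0, -292.0, 2.0], 0.77), ([478.0, -141.0, 2.0], 0.75), ([615.0, -197.0, -0.0], 0.73)]
rack [([589.0, 147.0, 2.0], 0.92)]
mouth16 [([592.0, 148.0, 65.0], 0.91), ([610.0, 235.0, 65.0], 0.88), ([581.0, 54.0, 61.0], 0.63)]
mouth20 [([592.0, 148.0, 65.0], 0.91), ([610.0, 235.0, 65.0], 0.88), ([581.0, 54.0, 61.0], 0.63)]
mouth25 [([592.0, 148.0, 65.0], 0.91), ([610.0, 235.0, 65.0], 0.88), ([581.0, 54.0, 61.0], 0.63)]
wrench_mid [([435.0, 201.0, 11.0], 0.96)]
tin_mid []
```

View pics/scene1.png

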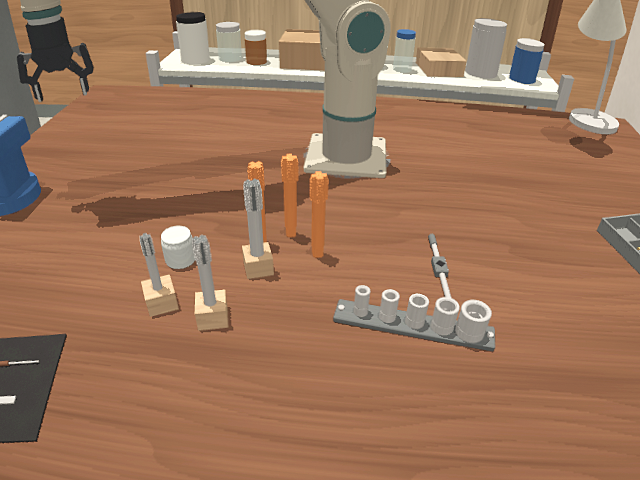

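View pics/top1.png

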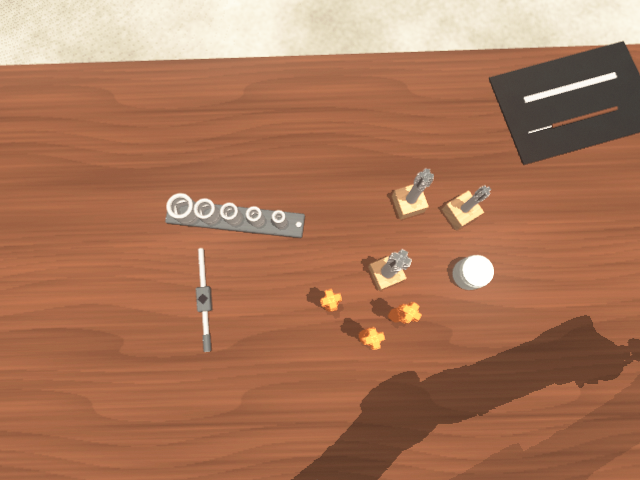

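```bash
python3 - <<'E'
from h import *
p=shot('wrist','w0'); print({k:v for k,v in p.items() if k!='image'})
im=cv2.imread('pics/top1.png')
a=im[180:250,155:315]; b=im[155:360,300:500]
cv2.imwrite('pics/topA.png',cv2.resize(a,None,fx=5,fy=5,interpolation=cv2.INTER_CUBIC))
cv2.imwrite('pics/topB.png',cv2.resize(b,None,fx=2.9,fy=2.9,interpolation=cv2.INTER_CUBIC))
im=cv2.imread('pics/scene1.png')
cv2.imwrite('pics/scA.png',cv2.resize(im[140:340,120:500],None,fx=2.1,fy=2.1,interpolation=cv2.INTER_CUBIC))
E
```

```text
{'vfov': 70.24729199975917, 'cx': 323.4490088155889, 'cy': 236.3855379672855, 'k1': -6.516173857228839e-05, 'tool_from_camera': array([[ 9.99998919e-01, -1.44226353e-03,  2.84466774e-04,
        -1.14401600e+00],
       [ 7.06778073e-04,  3.02021720e-01, -9.53300782e-01,
        -1.43115733e+02],
       [ 1.28899580e-03,  9.53299953e-01,  3.02022413e-01,
         7.85408973e+01],
       [ 0.00000000e+00,  0.00000000e+00,  0.00000000e+00,
         1.00000000e+00]]), 'shot': 3}
```

View pics/topA.png

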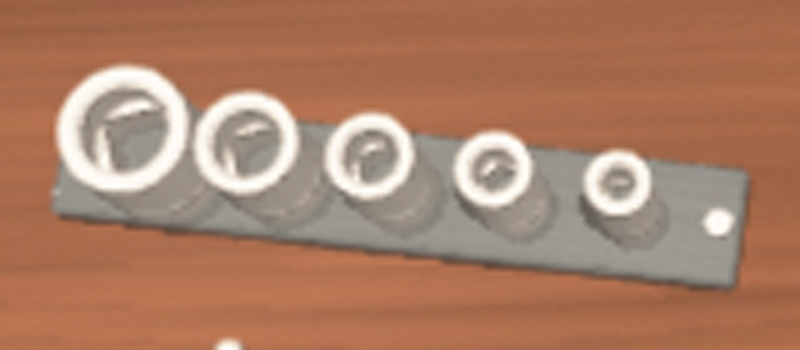

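View pics/topB.png

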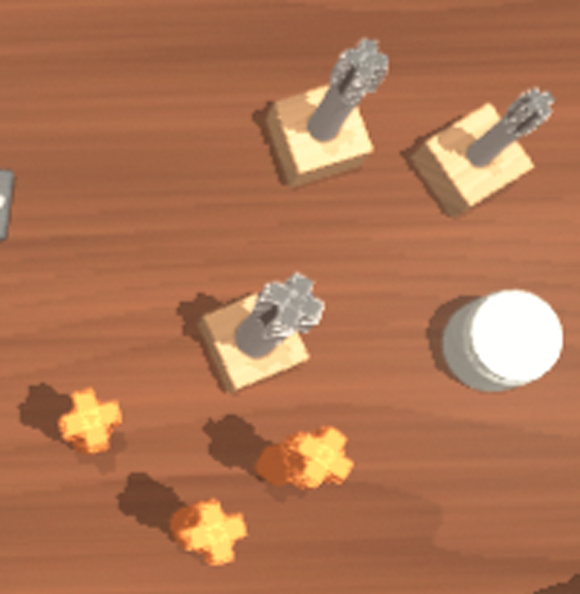

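View pics/scA.png

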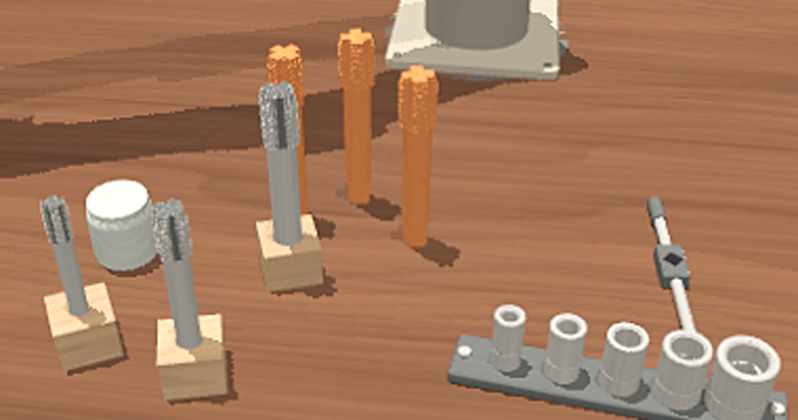

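View pics/w0.png

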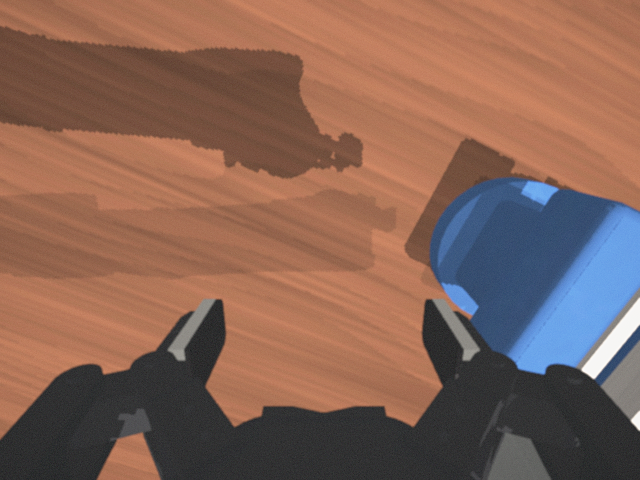

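```bash
cat >> h.py <<'E'
def ray(p,u,v,T=None):
    f=240/np.tan(np.radians(p['vfov']/2))
    xd=(u-p['cx'])/f; yd=(v-p['cy'])/f
    x,y=xd,yd
    for _ in range(20):
        s=1+p['k1']*(x*x+y*y); x,y=xd/s,yd/s
    d=np.array([x,-y,-1.])
    if T is None: T=np.linalg.inv(p['extrinsics'])
    return T[:3,3],T[:3,:3]@d
def atz(p,u,v,z,T=None):
    o,d=ray(p,u,v,T); return o+d*(z-o[2])/d[2]
def wT(p,s):
    from scipy.spatial.transform import Rotation as R
    W=np.eye(4); W[:3,:3]=R.from_euler('xyz',s['tool_rot']).as_matrix(); W[:3,3]=s['eef_pos']
    return W@p['tool_from_camera']
E
python3 - <<'E'
from h import *
p=ctrl.get_image('top'); q=ctrl.get_image('scene')
pts=[]
for u,v in [(122,129),(247,144),(370,156),(493,170),(617,183)]:
    w=atz(p,155+u/5,180+v/5,64); pts.append(w); print(np.round(w,1))
pts=np.array(pts); 
c=pts.mean(0); U=np.linalg.svd(pts-c)[2][0]; U*=np.sign(U[1]); print('rail dir',U,'mouth25',c+46*U, 'pitch',np.linalg.norm(pts[0]-pts[-1])/4)
print('taptop top',atz(p,300+294/2.9,155+303/2.9,190))
print('tap top scene',atz(q,120+278/2.1,140+88/2.1,190))
for n,(u,v) in dict(o1=(91,420),o2=(322,457),o3=(214,531)).items(): print(n,atz(p,300+u/2.9,155+v/2.9,180))
print('tap20',atz(p,300+362/2.9,155+62/2.9,170))
for (u,v) in [(622,332),(687,352),(747,362)]: print('sc mouth',atz(q,120+u/2.1,140+v/2.1,64))
E
```

```text
[603.9 238.6  64. ]
[596.8 192.3  64. ]
[590.8 146.9  64. ]
[584.1 101.7  64. ]
[577.8  56.3  64. ]
rail dir [1.41399715e-01 9.89952585e-01 2.44835384e-16] mouth25 [597.16300664 192.72230347  64.        ] pitch 46.0447281722528
taptop top [ 473.65148645 -140.76119142  190.        ]
tap top scene [ 477.67285504 -139.54604299  190.        ]
o1 [417.3770285  -34.29706494 180.        ]
o2 [ 395.27054162 -151.71655538  180.        ]
o3 [359.90777238 -94.71642223 180.        ]
tap20 [ 609.61913027 -190.17726496  170.        ]
sc mouth [591.25457394 143.26481151  64.        ]
sc mouth [607.48860667 191.70411331  64.        ]
sc mouth [613.2982018  236.60923479  64.        ]
```

Request:
{"method": "apply_moves", "body": {
  "motion": [
    [-3,-3,3,0,8.5],
    [-7,-3,6.5,0,8.5],
    [-11,-3,10.3,0,8.5],
    [-15,-3,14,0,8.5],
    [-19,-3,17.8,0,8.5],
    [-23,-3,21.6,0,8.5],
    [-27,-3,25.3,0,8.5],
    [-31,-3,29,0,8.5],
    [-35,-3,32.8,0,8.5],
    [-39,-3,36.6,0,8.5],
    [-43,-3,40.3,0,8.5],
    [-47,-3,44,0,8.5],
    [-51,-3,47.8,0,8.5],
    [-55,-3,51.6,0,8.5],
    [-58.1,-3,54.5,0,8.5],
    [-58.1,3,54.5,0,8.5],
    [-58.1,9,54.5,0,8.5],
    [-58.1,9,54.5,0,8.5],
    [-58.1,9,54.5,0,8.5]
  ]
}}

```text
clock: 3.82
eef_pos: [527.1, 160.0, 143.1]
tool_rot: [-1.568, -0.0, -1.15]
force: [-0.1, 0.6, 0.1]
width: 85.0
```

```bash
python3 - <<'E'
from h import *
s=ctrl.read_state(); p=shot('wrist','w1'); print(s['clock'],s['eef_pos'],s['tool_rot'],s['qpos'])
T=wT(p,s); print(T[:3,3])
E
```

```text
3.825 [527.07734471 160.01290181 143.13136395] [-1.56800346e+00 -2.37744284e-04 -1.15036015e+00] [-0.27395075  0.60439771 -0.10842395  1.8838832   0.10115093  0.65573045
 -1.59374095]
[597.93340817 192.98399606 286.46324286]
```

View pics/w1.png

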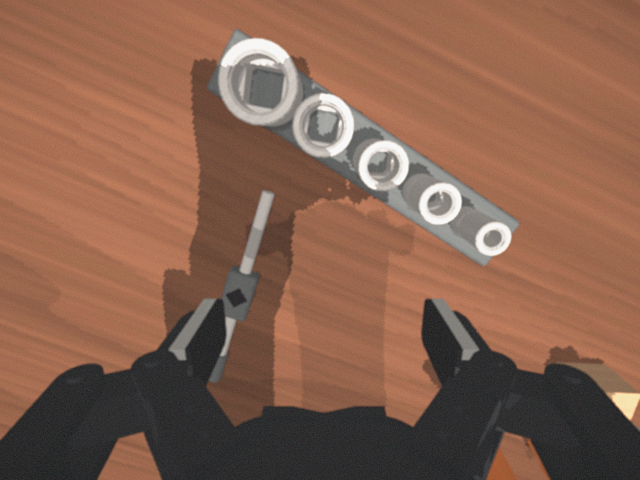

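```bash
cat >> h.py <<'E'
def pix(p,X,T=None):
    f=240/np.tan(np.radians(p['vfov']/2))
    M=p['extrinsics'] if T is None else np.linalg.inv(T)
    c=X@M[:3,:3].T+M[:3,3]; x=c[...,0]/-c[...,2]; y=-c[...,1]/-c[...,2]
    r=1+p['k1']*(x*x+y*y); return p['cx']+f*x*r, p['cy']+f*y*r
def rect(p,T,cx,cy,z,half,name,n=600):
    # columns: +world x ->right ; rows down: -y
    g=np.linspace(-half,half,n); X,Y=np.meshgrid(cx+g,cy-g)
    u,v=pix(p,np.stack([X,Y,np.full_like(X,z)],-1),T)
    im=cv2.remap(p['image'][:,:,::-1].copy(),u.astype(np.float32),v.astype(np.float32),cv2.INTER_CUBIC)
    cv2.imwrite(f'pics/{name}.png',im); return im
E
python3 - <<'E'
from h import *
s=ctrl.read_state(); p=ctrl.get_image('wrist'); T=wT(p,s)
a=rect(p,T,597,192,64,30,'r64'); b=rect(p,T,597,192,44,22,'r44')
cv2.imwrite('pics/rr.png',cv2.resize(np.hstack([a,b]),(800,400)))
E
```

```text
(no output)
```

View pics/rr.png

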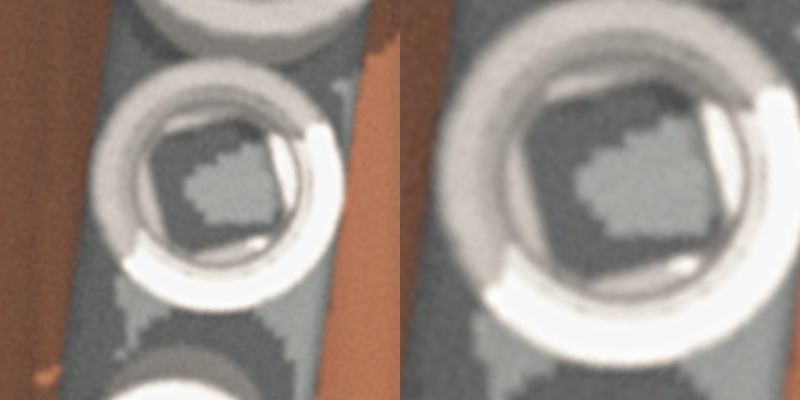

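Request:
{"method": "apply_moves", "body": {
  "motion": [
    [0,-5,0,0,8.5],
    [2,-9,-2,0,8.5],
    [5,-9,-5,0,8.5],
    [9,-9,-9,0,8.5],
    [13,-9,-13,0,8.5],
    [17,-9,-17,0,8.5],
    [21,-9,-21,0,8.5],
    [25.2,-9,-24.9,0,8.5],
    [25.2,-9,-24.9,0,8.5],
    [25.2,-9,-24.9,0,8.5]
  ]
}}

```text
clock: 5.18
eef_pos: [402.3, -172.0, 232.9]
tool_rot: [-1.568, -0.002, -1.15]
force: [0.0, -0.1, 0.4]
width: 85.0
```

```bash
python3 - <<'E'
from h import *
s=ctrl.read_state(); p=shot('wrist','w2'); print(s['clock'],s['eef_pos'],s['tool_rot'],s['qpos'])
T=wT(p,s); print(T[:3,3])
a=rect(p,T,475,-140,190,30,'t190'); b=rect(p,T,478,-140,40,50,'t40')
cv2.imwrite('pics/tt.png',cv2.resize(np.hstack([a,b]),(800,400)))
E
```

```text
5.175 [ 402.32506931 -171.96934541  232.9174426 ] [-1.56782656 -0.00207695 -1.15041119] [ 0.40513145  0.32632844 -0.08465827  2.0781121   0.03970298  0.7350399
 -0.85484911]
[ 473.052354   -138.77281715  376.26276043]
```

View pics/w2.png

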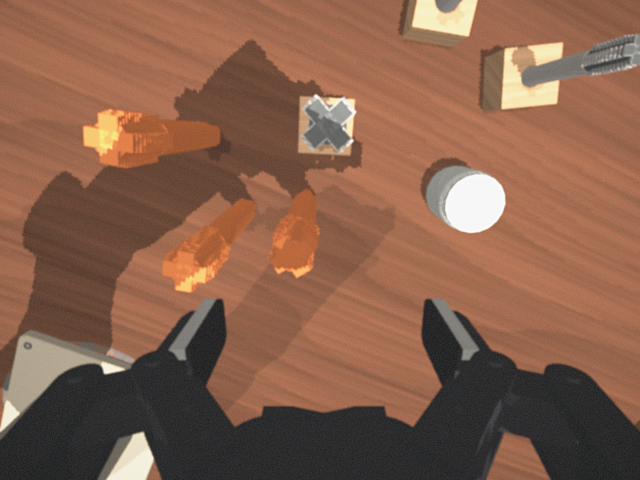

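View pics/tt.png

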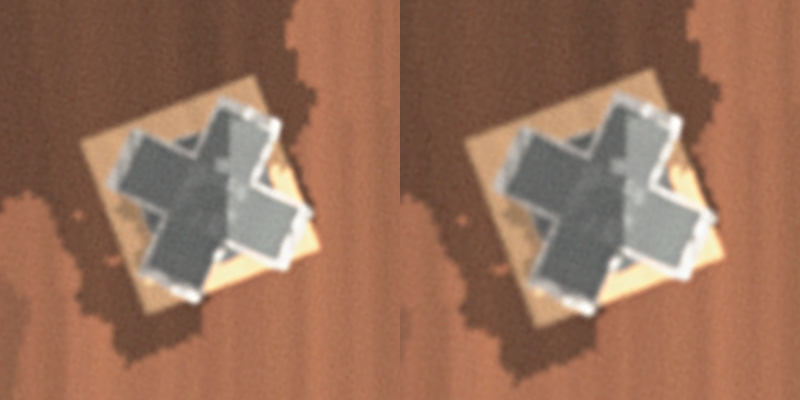

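Request:
{"method": "apply_moves", "body": {
  "motion": [
    [0,0,4,0.03,8.5],
    [0.1,0,8.1,0.03,8.5],
    [0.1,0,8.1,0.03,8.5],
    [0.1,0,8.1,0.03,8.5],
    [0.1,0,8.1,0.03,8.5]
  ]
}}

```text
clock: 5.85
eef_pos: [474.8, -139.9, 231.4]
tool_rot: [-1.571, 0.0, -1.18]
force: [0.1, 0.0, 0.2]
width: 85.0
```

```bash
python3 - <<'E'
from h import *
s=ctrl.read_state(); p=shot('wrist','w3'); print(s['clock'],s['eef_pos'],s['tool_rot'],s['force'])
E
```

```text
5.85 [ 474.83083559 -139.851669    231.43939816] [-1.57142363e+00  1.31318811e-04 -1.18008480e+00] [0.06073169 0.01495816 0.2471048 ]
```

View pics/w3.png

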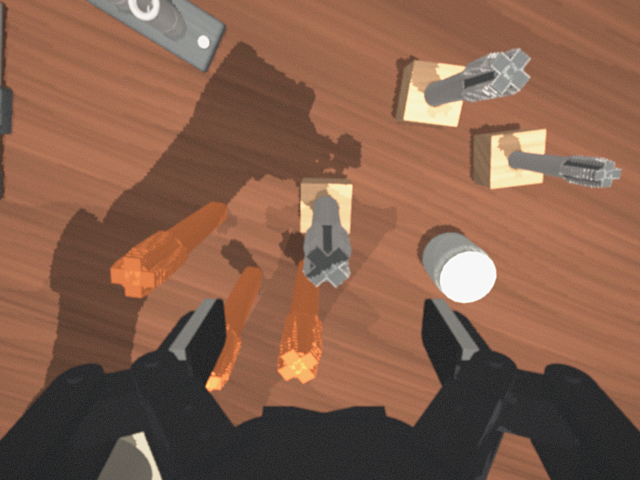

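```bash
python3 - <<'E'
from h import *
s=ctrl.read_state(); p=ctrl.get_image('wrist'); T=wT(p,s)
a=rect(p,T,475,-140,190,30,'t190b')
cv2.imwrite('pics/tb.png',cv2.resize(a,(400,400)))
E
```

```text
(no output)
```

View pics/tb.png

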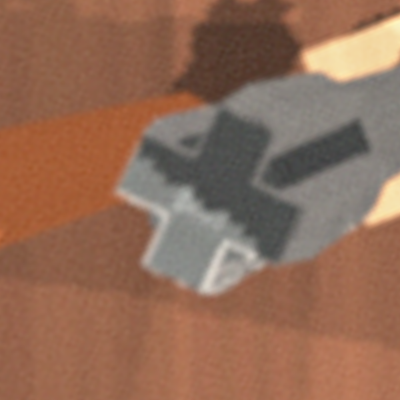

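Request:
{"method": "apply_moves", "body": {
  "motion": [
    [0.06,3,0.13,0,8.5],
    [0.06,6,0.13,0,8.5],
    [0.06,9.1,0.13,0,8.5],
    [0.06,9.1,0.13,0,8.5],
    [0.06,9.1,0.13,0,5],
    [0.06,9.1,0.13,0,3.5],
    [0.06,9.1,0.13,0,2.5],
    [0.06,9.1,0.13,0,1],
    [0.06,9.1,0.13,0,0],
    [0.06,9.1,0.13,0,0],
    [0.06,9.1,0.13,0,0]
  ]
}}

```text
clock: 7.32
eef_pos: [477.9, -140.3, 141.5]
tool_rot: [-1.569, -0.002, -1.18]
force: [0.2, 0.5, 5.5]
width: 32.1
```

```bash
python3 - <<'E'
from h import *
s=ctrl.read_state(); p=shot('wrist','w4'); print(s['clock'],s['eef_pos'],s['tool_rot'],s['force'],s['torque'],s['width'])
E
```

```text
7.325 [ 477.93763807 -140.28552155  141.5094417 ] [-1.56898629e+00 -1.50478954e-03 -1.18014301e+00] [0.22558205 0.51321443 5.47899635] [-0.02984317  0.110697    0.02748585] 32.10250824527573
```

View pics/w4.png

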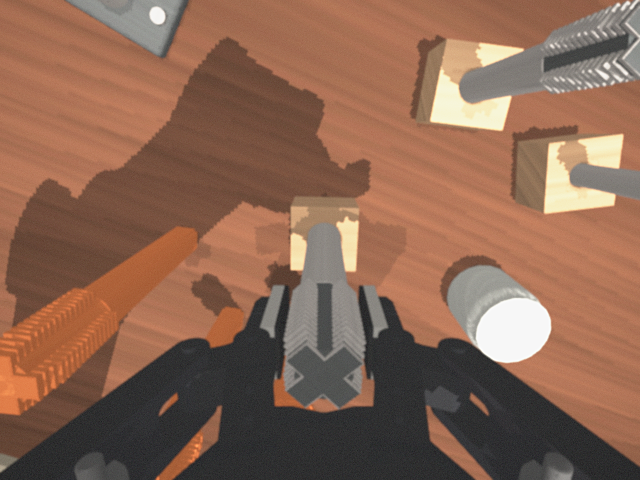

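Request:
{"method": "apply_moves", "body": {
  "motion": [
    [0,-1,0,0,0],
    [0,-3,0,0,0],
    [0,-6,0,0,0],
    [0,-9.5,0,0,0],
    [0,-9.5,0,0,0],
    [0,-9.5,0,0,0]
  ]
}}

```text
clock: 8.12
eef_pos: [475.8, -139.7, 234.3]
tool_rot: [-1.573, 0.002, -1.18]
force: [-0.7, 0.1, -5.8]
width: 31.9
```

```bash
python3 - <<'E'
from h import *
s=ctrl.read_state(); print(s['clock'],s['eef_pos'],s['tool_rot'],s['force'],s['torque'],s['width'])
p=shot('wrist','w5');q=shot('scene','s5')
cv2.imwrite('pics/s5c.png',cv2.resize(cv2.imread('pics/s5.png')[60:340,120:400],None,fx=2.1,fy=2.1,interpolation=cv2.INTER_CUBIC))
E
```

```text
8.125 [ 475.81513418 -139.68093819  234.27752014] [-1.57285698e+00  1.51574674e-03 -1.18003001e+00] [-0.68950629  0.05832856 -5.799365  ] [0.03014696 0.10365877 0.03739069] 31.9035717162733
```

View pics/w5.png

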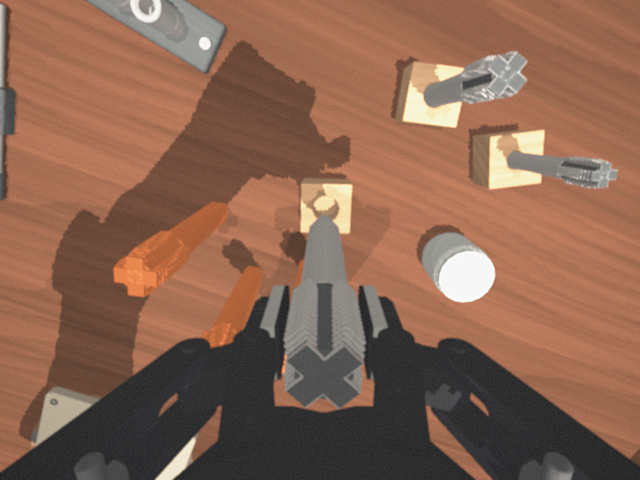

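View pics/s5c.png

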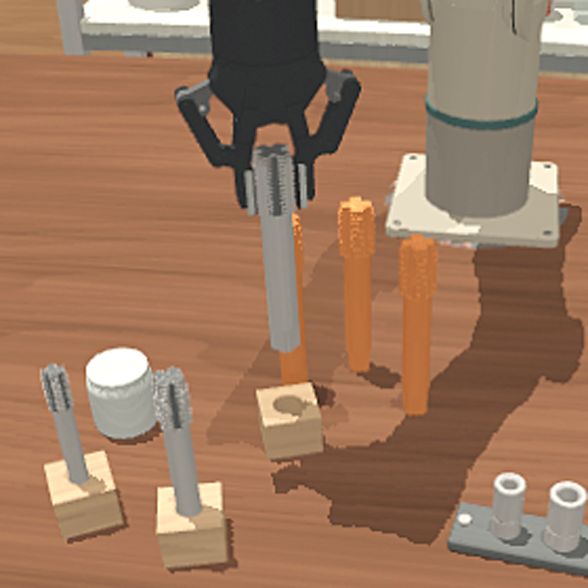

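Request:
{"method": "apply_moves", "body": {
  "motion": [
    [-2,0,1.8,-0.04,0],
    [-5,0,4.6,-0.12,0],
    [-9,0,8.3,-0.24,0],
    [-13,0,12,-0.36,0],
    [-17,0,15.7,-0.48,0],
    [-21,0,19.4,-0.58,0],
    [-24.5,0,22.5,-0.65,0],
    [-26.2,0,24.2,-0.672,0],
    [-26.2,1.5,24.2,-0.672,0],
    [-26.2,2.5,24.2,-0.672,0],
    [-26.2,2.5,24.2,-0.672,0]
  ]
}}

```text
clock: 9.6
eef_pos: [599.8, 192.2, 208.2]
tool_rot: [-1.575, 0.002, -0.51]
force: [-0.2, 0.2, -5.6]
width: 31.6
```

```bash
python3 - <<'E'
from h import *
s=ctrl.read_state(); print(s['clock'],s['eef_pos'],s['tool_rot'],s['force'],s['torque'],s['width'],s['qpos'])
p=shot('wrist','w6');q=shot('scene','s6');r=shot('top','t6')
cv2.imwrite('pics/s6c.png',cv2.resize(cv2.imread('pics/s6.png')[150:360,330:530],None,fx=2.8,fy=2.8,interpolation=cv2.INTER_CUBIC))
E
```

```text
9.6 [599.78140377 192.16067162 208.23510839] [-1.57508484  0.0023485  -0.50995359] [-0.18343216  0.22245098 -5.60765032] [ 0.02641539  0.01464647 -0.0291232 ] 31.605194304088432 [-0.19283984  0.63598445 -0.2694759   1.59215733  0.19723809  0.94513665
 -1.03870781]
```

View pics/w6.png

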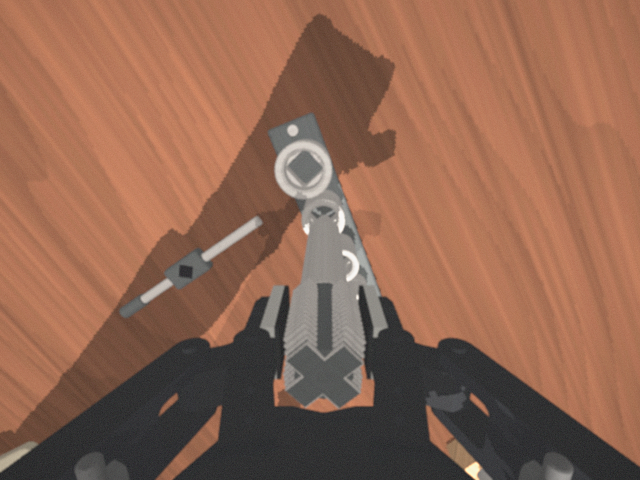

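View pics/s6c.png

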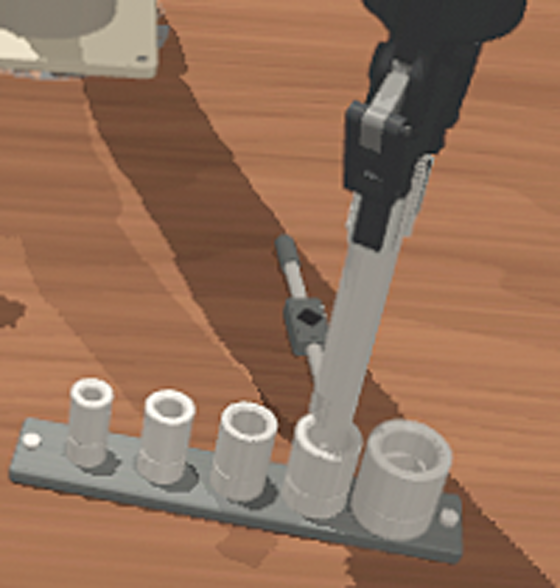

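View pics/t6.png

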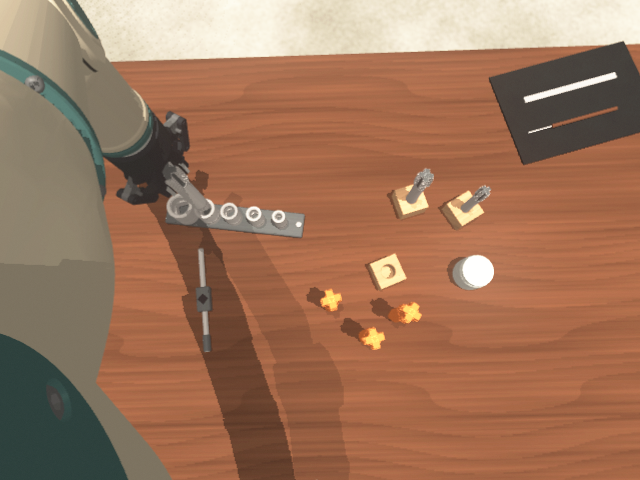

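```bash
cat > fit.py <<'E'
from h import *
import sys
# overlay predicted foot disc and mouth rings into images
def circ(c,z,r,n=60):
    a=np.linspace(0,2*np.pi,n); return np.stack([c[0]+r*np.cos(a),c[1]+r*np.sin(a),np.full(n,z)],-1)
def over(p,T,items,crop,name,k=6):
    x0,y0,x1,y1=crop
    im=cv2.resize(p['image'][y0:y1,x0:x1,::-1],None,fx=k,fy=k,interpolation=cv2.INTER_CUBIC)
    for c,z,r,col in items:
        u,v=pix(p,circ(c,z,r),T); P=np.stack([(u-x0+.5)*k,(v-y0+.5)*k],-1)
        cv2.polylines(im,[np.round(P).astype(np.int32)],True,col,1)
    cv2.imwrite(f'pics/{name}.png',im)
E
python3 - <<'E'
from fit import *
s=ctrl.read_state(); p=ctrl.get_image('wrist'); q=ctrl.get_image('scene'); T=wT(p,s)
yaw=s['tool_rot'][2]; zt=np.array([-np.sin(yaw),np.cos(yaw)])
foot=s['eef_pos'][:2]-1.5*zt; fz=s['eef_pos'][2]-131.5
m=(598.5,193.5)
it=[(m,64,19,(0,0,255)),(m,64,13,(0,0,255)),(foot,fz,12.5,(0,255,0)),(foot,fz+25,12.5,(0,255,0))]
print(foot,fz)
over(p,T,it,(270,180,380,290),'o1',5); over(q,None,it,(410,280,490,340),'o2',9)
E
```

```text
[600.64080477 192.31870337] 79.12563762759007
```

View pics/o1.png

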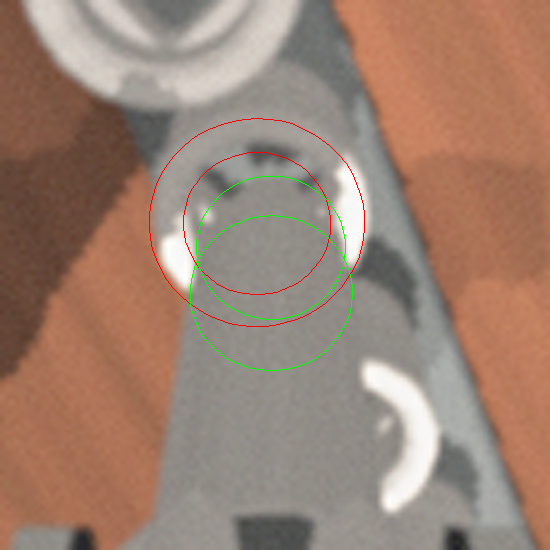

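View pics/o2.png

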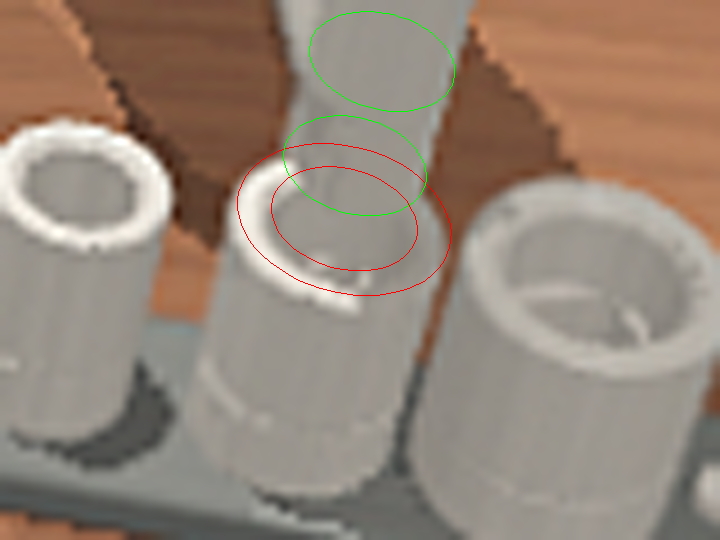

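```bash
python3 - <<'E'
from fit import *
s=ctrl.read_state(); print(s['eef_pos'],s['clock'])
def avg(c):
    P=[ctrl.get_image(c) for _ in range(4)]
    return np.mean([x['image'][:,:,::-1].astype(float) for x in P],0)
for c,(x0,y0,x1,y1) in dict(wrist=(290,185,360,255),scene=(425,285,485,345)).items():
    im=avg(c)[y0:y1,x0:x1].mean(2); im=np.clip(im,0,255).astype(np.uint8)
    im=cv2.resize(im,(600,600),interpolation=cv2.INTER_CUBIC)
    cv2.imwrite(f'pics/e_{c}.png',cv2.createCLAHE(6,(3,3)).apply(im))
E
```

```text
[601.48142741 194.111926   210.98545306] 9.85
```

View pics/e_wrist.png

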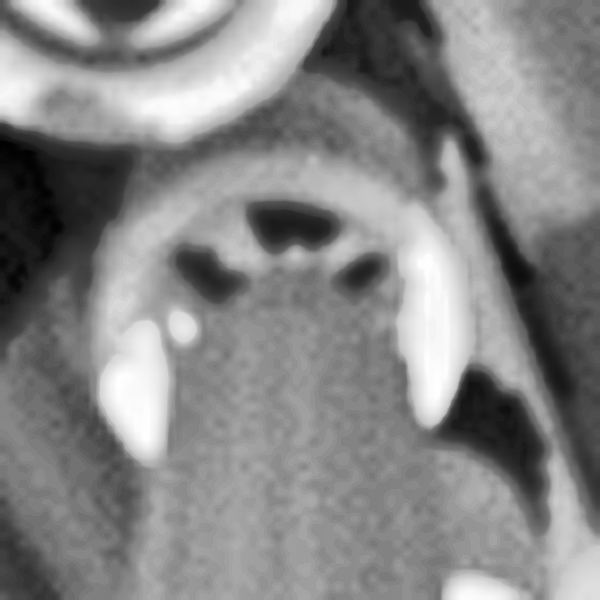

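View pics/e_scene.png

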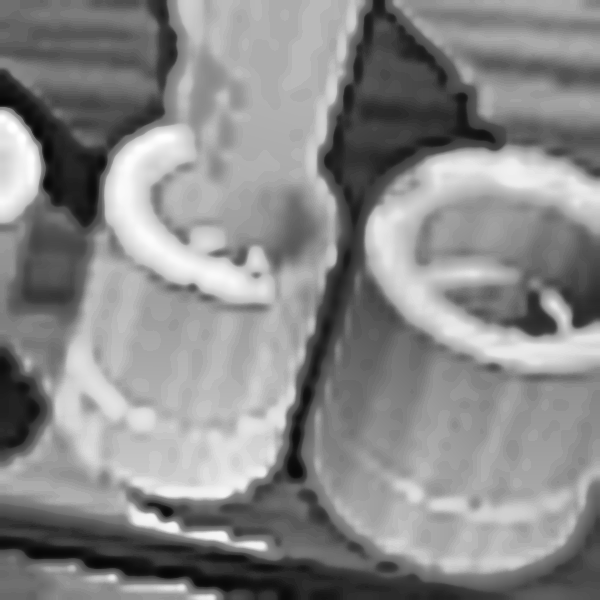

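Request:
{"method": "apply_moves", "body": {
  "motion": [
    [-0.04,0.4,0.02,0,0],
    [-0.04,0.8,0.02,0,0],
    [-0.04,1.1,0.02,0,0],
    [-0.04,1.1,0.02,0,0],
    [-0.04,1.1,0.02,0,0]
  ]
}}

```text
clock: 10.88
eef_pos: [600.9, 194.9, 199.3]
tool_rot: [-1.571, -0.0, -0.508]
force: [0.2, -1.0, -5.5]
width: 31.4
```

```bash
cat > look.py <<'E'
from fit import *
import sys
s=ctrl.read_state(); print(s['clock'],s['eef_pos'],s['tool_rot'],s['force'],s['torque'],s['width'])
def avg(c):
    P=[ctrl.get_image(c) for _ in range(2)]
    return np.mean([x['image'][:,:,::-1].astype(float) for x in P],0)
o=[]
for c,(x0,y0,x1,y1) in dict(wrist=(290,170,360,240),scene=(425,285,485,345)).items():
    im=avg(c)[y0:y1,x0:x1].mean(2); im=np.clip(im,0,255).astype(np.uint8)
    im=cv2.resize(im,(400,400),interpolation=cv2.INTER_CUBIC)
    o.append(cv2.createCLAHE(6,(3,3)).apply(im))
cv2.imwrite(f'pics/{sys.argv[1]}.png',np.hstack(o))
E
python3 look.py l1
```

```text
10.875 [600.90089196 194.85417763 199.34147324] [-1.57066666e+00 -7.32139865e-05 -5.08029967e-01] [ 0.23532331 -0.97732727 -5.52463431] [-0.00569769 -0.02389115  0.01633912] 31.37003346725415
```

View pics/l1.png

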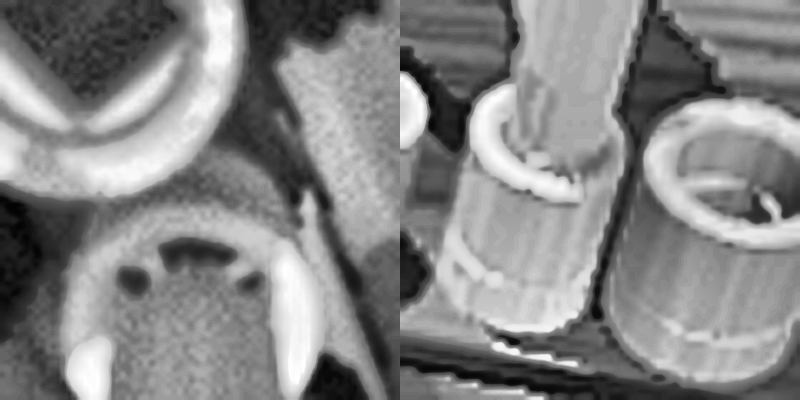

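Request:
{"method": "apply_moves", "body": {
  "motion": [
    [0.02,0.1,0.05,0,0],
    [0.02,0.3,0.05,0,0],
    [0.02,0.5,0.05,0,0],
    [0.02,0.5,0.05,0,0]
  ]
}}

```text
clock: 11.58
eef_pos: [601.1, 195.0, 194.0]
tool_rot: [-1.571, 0.0, -0.508]
force: [0.3, 0.4, -6.2]
width: 31.7
```

```bash
python3 look.py l2
```

```text
11.575 [601.05417561 195.04752528 194.01410298] [-1.57126345e+00  3.66248474e-04 -5.08058638e-01] [ 0.283507    0.43674659 -6.16961245] [ 0.00239956 -0.01022481 -0.04454518] 31.725282854855195
```

View pics/l2.png

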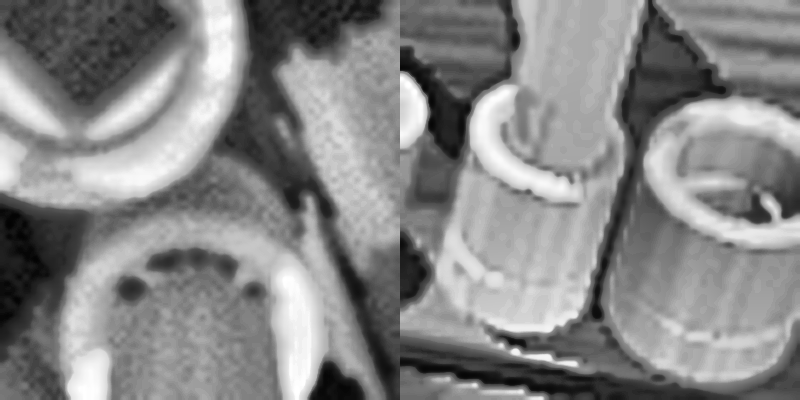

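Request:
{"method": "apply_moves", "body": {
  "motion": [
    [0.02,0,-0.01,0.13,0],
    [0.03,0,-0.01,0.26,0],
    [0.05,0,-0.02,0.4,0],
    [0.06,0,-0.03,0.53,0],
    [0.08,0,-0.04,0.66,0],
    [0.1,0,-0.04,0.785,0],
    [0.1,0,-0.04,0.785,0],
    [0.1,0,-0.04,0.785,0]
  ]
}}

```text
clock: 12.78
eef_pos: [601.9, 194.5, 194.4]
tool_rot: [-1.571, 0.0, -1.291]
force: [0.8, -0.4, -5.4]
width: 31.6
```

```bash
python3 look.py l3; python3 -c "
from h import *
shot('wrist','w7')"
```

```text
12.775 [601.86825146 194.51223507 194.37192194] [-1.57072152e+00  1.51053970e-04 -1.29069767e+00] [ 0.83785984 -0.39508428 -5.35887285] [ 0.00248588 -0.05169345 -0.00405999] 31.63111701241476
```

View pics/l3.png

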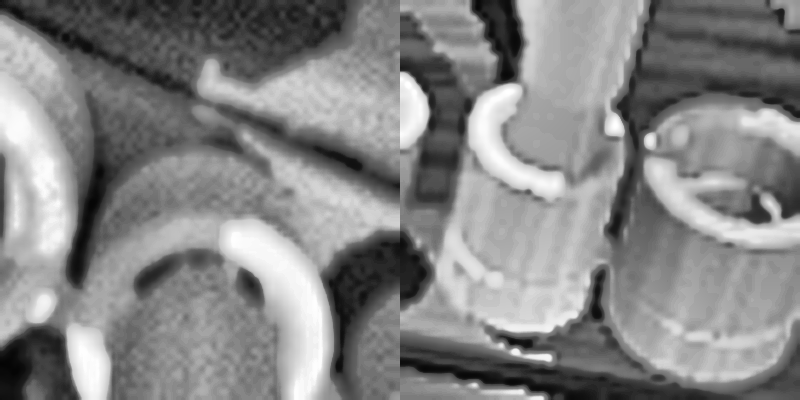

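View pics/w7.png

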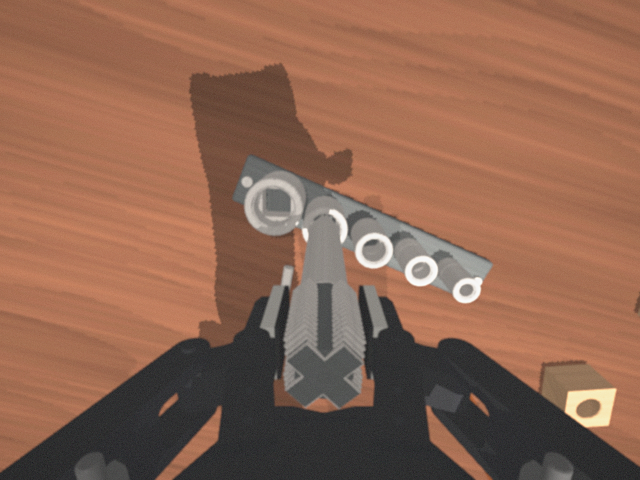

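Request:
{"method": "apply_moves", "body": {
  "motion": [
    [0.02,0.2,0,0,0],
    [0.02,0.4,0,0,0],
    [0.02,0.6,0,0,0],
    [0.02,0.6,0,0,0]
  ]
}}

```text
clock: 13.52
eef_pos: [601.8, 194.1, 188.0]
tool_rot: [-1.571, -0.0, -1.293]
force: [0.3, -0.0, -5.5]
width: 31.9
```

Request:
{"method": "apply_moves", "body": {
  "motion": [
    [0,0.2,0,0,0],
    [0,0.4,0,0,0],
    [0,0.6,0,0,0],
    [0,0.8,0,0,0],
    [0,0.8,0,0,0]
  ]
}}

```text
clock: 14.15
eef_pos: [601.9, 194.1, 180.1]
tool_rot: [-1.571, -0.0, -1.293]
force: [0.0, 0.1, -5.6]
width: 31.6
```

Request:
{"method": "apply_moves", "body": {
  "motion": [
    [0,0.15,0,0,0],
    [0,0.3,0,0,0],
    [0,0.4,0,0,0],
    [0,0.5,0,0,0],
    [0,0.55,0,0,0],
    [0,0.55,0,0,0]
  ]
}}

```text
clock: 14.9
eef_pos: [602.3, 194.2, 175.5]
tool_rot: [-1.57, 0.0, -1.293]
force: [-1.0, -0.7, 0.6]
width: 31.9
```

Request:
{"method": "apply_moves", "body": {
  "motion": [
    [0,0.05,0,0.04,0],
    [0,0.05,0,0.08,0],
    [0,0.05,0,0.12,0],
    [0,0.05,0,0.16,0],
    [0,0.05,0,0.2,0]
  ]
}}

```text
clock: 15.52
eef_pos: [602.4, 194.0, 175.3]
tool_rot: [-1.57, -0.0, -1.496]
force: [-2.1, -1.5, 5.9]
width: 31.8
```

Request:
{"method": "apply_moves", "body": {
  "motion": [
    [0,0,0,-0.1,0],
    [0,0,0,-0.2,0],
    [0,0,0,-0.24,0],
    [0,0,0,-0.28,0],
    [0,0,0,-0.32,0],
    [0,0,0,-0.36,0],
    [0,0,0,-0.4,0],
    [0,0,0,-0.44,0]
  ]
}}

```text
clock: 16.52
eef_pos: [602.4, 194.0, 175.3]
tool_rot: [-1.57, -0.001, -1.054]
force: [-1.8, -2.1, 4.8]
width: 32.1
```

```bash
python3 look.py l4; python3 -c "
from h import *
shot('wrist','w8')"
```

```text
16.525 [602.38660658 194.03426161 175.25059516] [-1.56976250e+00 -5.06594403e-04 -1.05378991e+00] [-1.77218528 -2.13512388  4.80978497] [-0.31633629  0.58673115 -0.08700354] 32.05591068802059
```

View pics/l4.png

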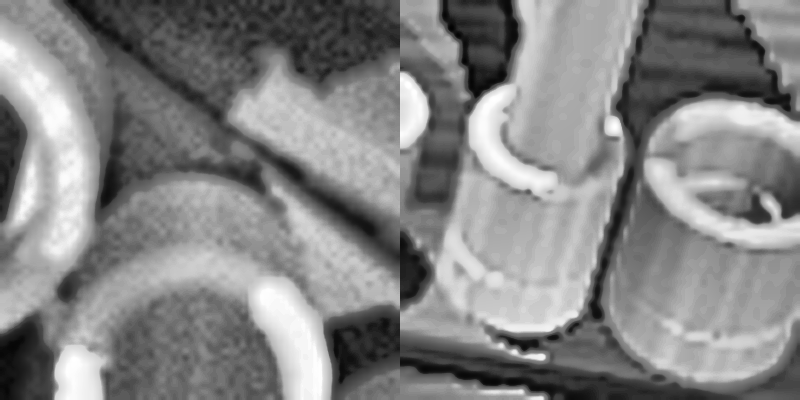

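View pics/w8.png

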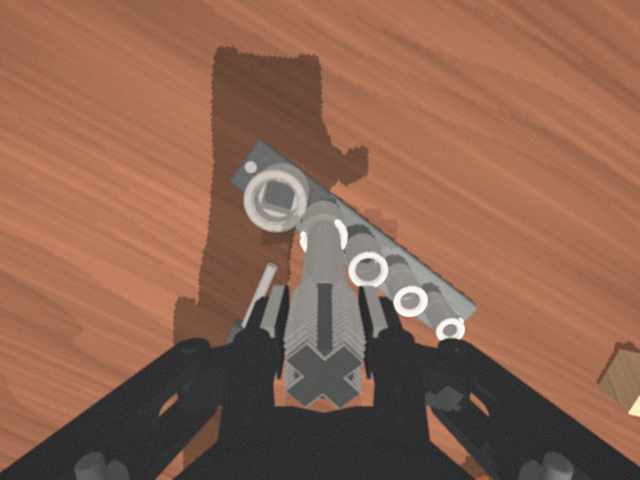

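Request:
{"method": "apply_moves", "body": {
  "motion": [
    [0,0.03,0,-0.06,0],
    [0,0.03,0,-0.12,0],
    [0,0.03,0,-0.18,0],
    [0,0.03,0,-0.24,0],
    [0,0.03,0,-0.3,0],
    [0,0.03,0,-0.36,0],
    [0,0.03,0,-0.41,0],
    [0,0.03,0,-0.45,0],
    [0,0.03,0,-0.49,0],
    [0,0.03,0,-0.53,0]
  ]
}}

```text
clock: 18.02
eef_pos: [601.1, 194.4, 172.9]
tool_rot: [-1.572, 0.002, -0.521]
force: [-1.7, 1.2, -5.5]
width: 32.1
```

Request:
{"method": "apply_moves", "body": {
  "motion": [
    [0,0.15,0,0,0],
    [0,0.3,0,0,0],
    [0,0.45,0,0,0],
    [0,0.6,0,0,0],
    [0,0.6,0,0,0]
  ]
}}

```text
clock: 18.65
eef_pos: [601.3, 194.4, 167.7]
tool_rot: [-1.571, 0.001, -0.523]
force: [-4.4, 1.5, -3.8]
width: 31.6
```

Request:
{"method": "apply_moves", "body": {
  "motion": [
    [-0.03,0.2,0,0,0],
    [-0.03,0.4,0,0,0],
    [-0.03,0.6,0,0,0],
    [-0.03,0.8,0,0,0],
    [-0.03,0.9,0,0,0],
    [-0.03,0.9,0,0,0]
  ]
}}

```text
clock: 19.4
eef_pos: [601.3, 194.4, 158.8]
tool_rot: [-1.571, 0.001, -0.523]
force: [-4.7, 2.2, -3.1]
width: 32.0
```

Request:
{"method": "apply_moves", "body": {
  "motion": [
    [-0.03,0.1,0,0,0],
    [-0.03,0.2,0,0,0],
    [-0.03,0.3,0,0,0],
    [-0.03,0.38,0,0,0],
    [-0.03,0.38,0,0,0]
  ]
}}

```text
clock: 20.02
eef_pos: [601.3, 194.6, 155.6]
tool_rot: [-1.571, 0.0, -0.523]
force: [-5.1, 0.9, -0.0]
width: 31.4
```

Request:
{"method": "apply_moves", "body": {
  "motion": [
    [0,0.03,0,0,0],
    [0,0.03,0,0,3.6],
    [0,0.03,0,0,4.2],
    [0,0.03,0,0,6],
    [0,0.03,0,0,8.5],
    [0,0.03,0,0,8.5],
    [0,0.03,0,0,8.5],
    [0,0.03,0,0,8.5]
  ]
}}

```text
clock: 21.02
eef_pos: [601.5, 194.5, 154.9]
tool_rot: [-1.571, -0.0, -0.523]
force: [-0.5, 0.5, 0.4]
width: 84.9
```

```bash
python3 -c "
from h import *
s=ctrl.read_state();print(s['clock'],s['eef_pos'],s['force'],s['width'])
shot('wrist','w9')"
```

```text
21.025 [601.49799103 194.47408545 154.90609787] [-0.54707681  0.52596451  0.4086254 ] 84.9385434007825
```

View pics/w9.png

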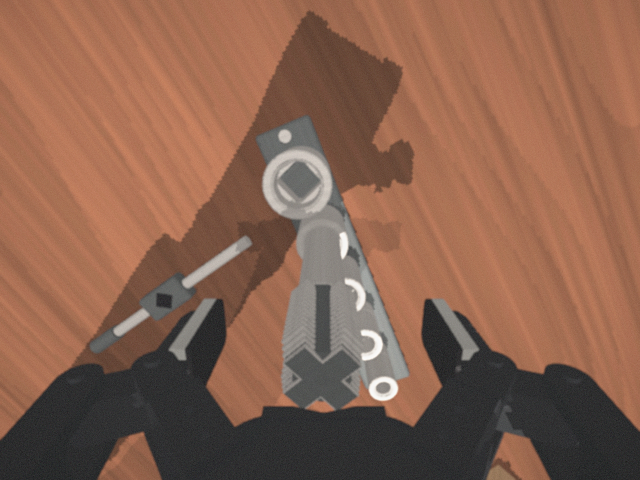

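Fingers are clear on both sides of the tap (top at pixel 322,378). I'll raise straight up, back off and check.

Request:
{"method": "apply_moves", "body": {
  "motion": [
    [0,-2,0,0,8.5],
    [0,-6,0,0,8.5],
    [0,-10,0,0,8.5],
    [0,-12,-4,0,8.5],
    [0,-12,-9,0,8.5],
    [0,-12,-9,0,8.5],
    [0,-12,-9,0,8.5]
  ]
}}

```text
clock: 21.95
eef_pos: [556.8, 117.0, 275.2]
tool_rot: [-1.57, -0.0, -0.523]
force: [-0.3, 0.4, -0.4]
width: 85.3
```

```bash
python3 - <<'E'
from fit import *
s=ctrl.read_state();print(s['clock'],s['eef_pos'],s['force'])
q=shot('scene','s9'); p=shot('wrist','w10'); T=wT(p,s)
m=(598.5,193)
it=[(m,204,16.5,(0,255,0)),(m,64,19,(0,0,255)),(m,224,16.5,(255,0,0))]
over(q,None,it,(400,170,500,350),'o9',4)
over(p,T,it[:2],(200,50,440,300),'o10',3)
for pic in(q,p):
    print([(np.round(d['location'],1).tolist(),round(d['confidence'],2)) for d in ctrl.mark_of(pic,'tap25_mid')][:4])
print([d['location'] for d in ctrl.mark_of(q,'wrench_mid')][:1],[d['location'] for d in ctrl.mark_of(q,'tin_mid')][:1])
E
```

```text
21.95 [556.84219439 117.01966985 275.22280365] [-0.31140994  0.3951985  -0.35528446]
[([359.2, -100.4, 89.7], 0.98), ([394.6, -154.7, 91.4], 0.78), ([597.8, 189.2, 116.1], 0.76), ([419.2, -34.3, 89.5], 0.62)]
[([416.2, -33.0, 89.9], 0.65)]
[[435.6, 201.1, 7.0]] [[466.4, -294.4, 29.8]]
```

View pics/o9.png

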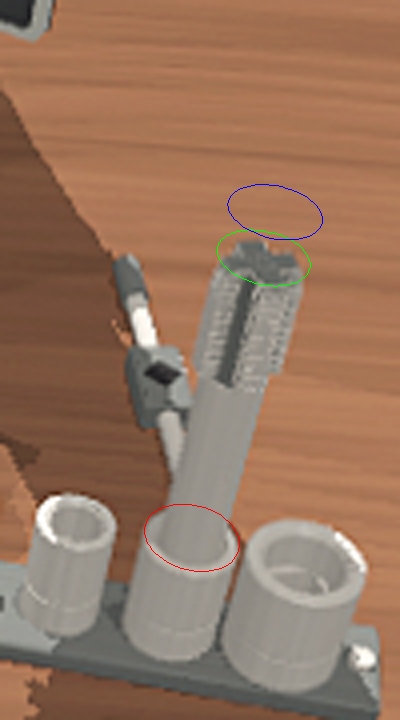

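View pics/o10.png

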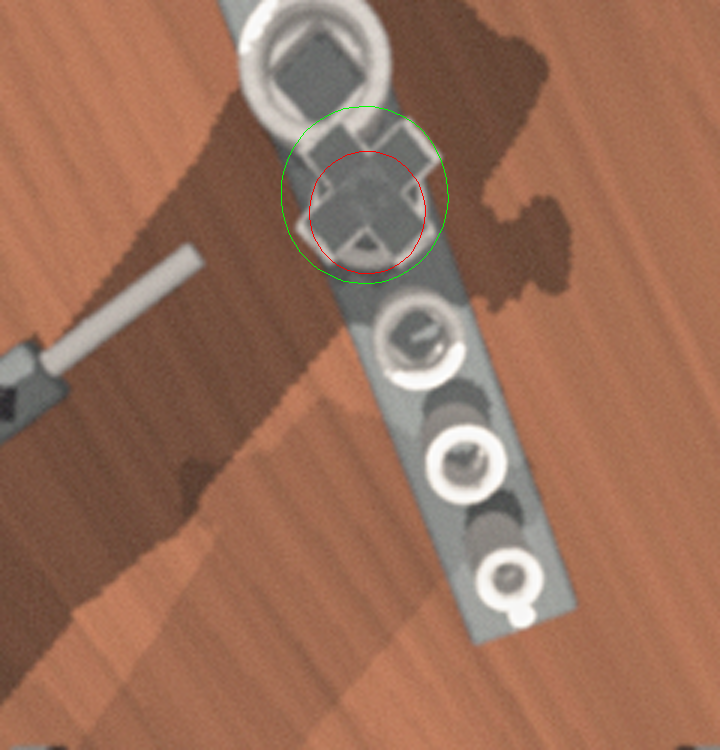

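View pics/s9.png

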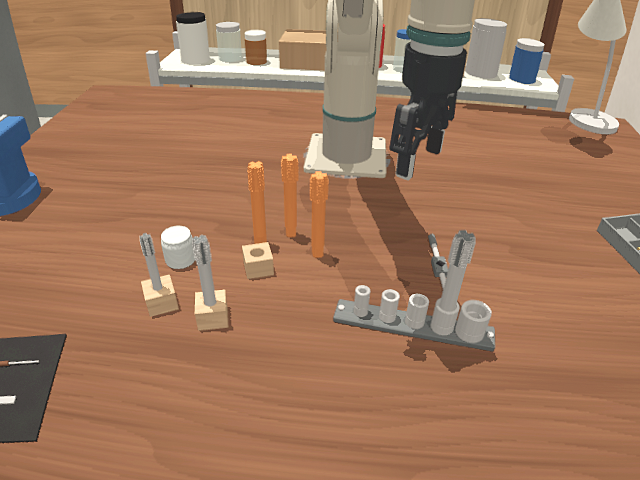

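```bash
python3 -c "
from h import *
print(ctrl.finish_job())"
```

```text
the job is handed in; nothing more can be done
None
```

I lifted the 25 mm-shank tap out of the nearest block and set it on the ledge of the 25 mm socket. I turned it under about 6–12 N until the square dropped, lowered it fully home, let go and backed off. I handed the job in at about 22 s of the 67 s allowed.

**Last checks:**
- **Depth:** The tool height was 175.5 mm on the ledge and 155.6 mm at the bottom. That is the expected 20 mm drop, so the foot is at about 24 mm. The detection network put the tap centre at z = 116 mm, where 114 mm is fully home, which is within its 4 mm error.
- **Upright and free:** The scene and wrist pictures show the tap standing upright in the socket and the gripper well clear.
- **Bystanders:** The network's positions for the wrench and tin agree with the first ones within its error. By eye in the scene picture, the other two taps and the orange look-alikes have not moved.

**What disagreed:**
- **Square's angle:** The close-up of the foot suggested the tap's flats were at 45° to its flutes. I tried that angle first and swept about it, without a drop. The square dropped at the angle I had first worked out, with flats and flutes in line.
- **Cameras:** The top and wrist cameras put the socket about 2–3 mm apart. I used the wrist view of foot against mouth for the final fit.
- **Side force:** There was a side force of about 5 N while seating the tap; it went when I let go.

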